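# Nest the washed sample pans by shape

### The arm

A 6-joint arm with a two-finger parallel gripper is mounted at the origin on the work surface. World frame = base frame: x ahead of the robot, y to its left, z up, the work surface at z = 0. Lengths are in mm, angles in rad, forces in N, time in s.
With the tool pointing down it reaches from about 425 to 925 mm from the base axis. Payload 12.5 kg.
Tool frame: the origin (TCP) lies midway between the tips of the shut fingers; the grasp point (between the pads) lies 19 mm behind it; z points along the fingers, y is the line along which they close (so a half turn about z gives the same grasp; the last joint's range is limited). The gripper opens to 85 mm and grips with 20 to 120 N. Pads are 22 mm wide; open, the fingers measure 114 mm over their backs; the gripper's body (76 mm by 85 mm) begins 54 mm behind the grasp point. The pads swing forward as they close: fully open they stand 13 mm farther back than shut.
Start: joints at [-0.106, 0.491, 1.559, -0, 1.092, -0.106], TCP at [625.016, 0.021, 231.327] pointing down, gripper open.
Joint ranges: [-3.1, 3.1], [-0.84, 2.19], [0.05, 2.79], [-1.13, 4.28], [0.06, 2.93], [-2.69, 2.69]. Speed limits (rad/s): [2.22, 2.22, 2.79, 3.14, 3.14, 3.14].

### API

Orientations are given as a unit quaternion [x, y, z, w].
In Python, from bench import manip gives the robot as it stands. The module is installed in compiled form; this text tells all that it offers. Calls block until the motion is done:
- manip.goto(position, orientation): joint-space move of the TCP to a pose.
- manip.movel(position, orientation=None, v=150, guard=None): straight line of the TCP; orientation=None keeps the orientation; v is the mean speed in mm/s. With guard (N) it stops when the force on the tool has changed by that much, and returns True; else False.
- manip.goto_joints(angles): joint-space move.
- manip.gripper_open() and manip.clamp(): open the fingers fully, or close them until they stop; the grip force is fixed at half the most.
- manip.sleep(seconds).
- manip.inverse_kinematics(position, orientation): joint angles nearest the present ones, or None.
- manip.get_obs(): the state.
- manip.read_camera(name): name is "scene" or "side" or "wrist"; returns (picture, depth): 480x640x3 uint8, blue, green, red; 480x640 float32, mm along the optical axis (not along the pixel's ray), 0 where there is no reading.
- manip.camera_info(name): a dict with "camera_matrix" (3x3 intrinsics, pixels), "dist_coeffs" ([k1, k2, p1, p2, k3] as OpenCV has them; the pictures are not rectified), "pose" (4x4, takes a point from camera to world coordinates). Camera axes: x right, y up, looking along -z (the intrinsics and any distortion apply to the point x, -y, -z); pixel columns grow to the right and rows downward; lengths in mm; the calibration is good to about 2 mm. A picture is of the moment at which its call begins: read the wrist's pose just before it. camera_info takes no time and is no camera call; for the wrist camera it gives the pose at the moment of the call.
A pose or a line that the arm cannot do raises manip.Unreachable and nothing moves.
- manip.job_done(): hands the job in; it is judged then, once.
Trained networks look in the newest picture that a camera, given by its name, has taken for a name from the list of things; names that differ only in an ending like _2 or _b are one class to them, and where a whole thing is asked for, a point or a joint stands for the part that bears it (a point fixed in the world has none). Each returns a list of dicts, best first, with "confidence" (0 to 1); they miss things now and then, are a little off and sometimes report something else, mostly with a low value. They report only what shows in the picture. A call takes as long as a camera call.
- manip.find_in(camera, thing): "location" ([column, row] in pixels, amid what is visible of it).
- manip.silhouettes(camera, thing): "region" (480x640 bool, what is visible of it) and "location" ([column, row] in pixels, amid what is visible of it).
- manip.mark_of(camera, thing): "location" ([column, row] in pixels: a listed point, or the origin of a listed thing).
The state is a dict: "time": time; "joints": joint angles; "qd": joint speeds; "effort": joint torques, N m; "tool_pos": TCP position; "ee_rot": TCP orientation; "wrist_force": force on the tool from outside, world axes, zero at the start; "wrist_torque": the same for the moment, N m; "opening": finger opening in mm; "gripper_force": force on a finger pad.
Only numpy, scipy, OpenCV 4.12 (cv2) and the standard library are available. Lean on these libraries where they do the work, as an engineer would, in place of code of your own. Each camera call takes 0.05 s, during which the arm holds its last target. There are 200 camera calls.

### The job

Put the washed sample pans away: nest the loose round, square and oblong steel pans each fully down and level in the pan of the same shape that is fixed on a blue base. The straight-sided white pot nests in none of them, so stand it upright in the middle of the round cork mat. Leave the small bottle and the amber jar standing where they are.

Things in the scene. Friction and masses are not known exactly. Their poses are not given: they have to be found in the camera images.
- round_pan: loose round pan, steel, 44 mm tall, open top. Upper 24 mm: collar 64 mm diameter outside, 3 mm walls; below, a foot 20 mm tall, 54 mm wide tapering to 46 mm. Nested (2 mm play a side) its collar rests on the lower rim, origin 34 mm above the dock's. Grip the collar, fingertips not below it. Origin: centre of underside.
- square_pan: loose square pan, steel, 44 mm tall, open top. Upper 24 mm: collar 62 x 62 mm outside, 3 mm walls; below, a foot 20 mm tall, 52 x 52 mm tapering to 44 x 44 mm. Nests at any quarter turn. Nested (2 mm play a side) its collar rests on the lower rim, origin 34 mm above the dock's. Grip the collar, fingertips not below it. Origin: centre of underside, x, y square to its sides.
- oblong_pan: loose oblong pan, steel, 44 mm tall, open top. Upper 24 mm: collar 90 x 54 mm outside, 3 mm walls; below, a foot 20 mm tall, 80 x 44 mm tapering to 72 x 36 mm. Nests either way round. Nested (2 mm play a side) its collar rests on the lower rim, origin 34 mm above the dock's. Grip the collar across the short side, fingertips not below it. Origin: centre of underside, x lengthwise.
- white_pot: loose straight-sided white plastic pot, 60 mm outside diameter, 60 mm tall, 3 mm walls, open at the top, standing upright; as wide at the bottom as at the rim, so it nests in no pan. Origin: centre of the underside, z up.
- round_dock: fixed blue base plate, 92 mm diameter, 10 mm thick, with a steel pan just like the loose round pan fixed upright on it (rim 54 mm above the bench, 58 mm mouth). The loose round pan nests in it. Origin: centre of the base's underside.
- square_dock: fixed blue base plate, 88 x 88 mm, 10 mm thick, with a steel pan just like the loose square pan fixed upright on it (rim 54 mm above the bench, 56 x 56 mm mouth). The loose square pan nests in it. Origin: centre of the base's underside, x, y square to its sides.
- oblong_dock: fixed blue base plate, 116 x 80 mm, 10 mm thick, with a steel pan just like the loose oblong pan fixed upright on it (rim 54 mm above the bench, 84 x 48 mm mouth). The loose oblong pan nests in it. Origin: centre of the base's underside, x lengthwise.
- cork_mat: round cork mat, 100 mm diameter, 6 mm thick, fixed flat on the bench. Origin: centre of the underside, on the bench.
- reagent_bottle: bystander: small clear bottle with a paper label and blue cap, 56 mm diameter, 105 mm tall, loose, standing. Origin: centre of the underside.
- amber_jar: bystander: small amber jar with a paper label and black lid, 60 mm diameter, 62 mm tall, loose, standing. Origin: centre of the underside.

How it is judged (in metres and radians):
At the end, for the whole second after the job is handed in: Each loose pan is seated in the dock of its own shape (within 8 mm of its centre, origin 30 to 38 mm above the dock's, level within 0.08 rad), the white pot stands upright on the cork mat within 15 mm of its centre, and all four are at rest (slower than 0.02 m/s and 0.2 rad/s) (horizontal distance between round_pan and round_dock below 0.008 m and z of round_pan in the frame of round_dock between 0.03 and 0.038 m and angle between each of round_pan, square_pan, oblong_pan, white_pot's own z axis and vertical below 0.08 rad and linear speed of each of round_pan, square_pan, oblong_pan, white_pot below 0.02 m/s and angular speed of each of round_pan, square_pan, oblong_pan, white_pot below 0.2 rad/s and horizontal distance between square_pan and square_dock below 0.008 m and z of square_pan in the frame of square_dock between 0.03 and 0.038 m and horizontal distance between oblong_pan and oblong_dock below 0.008 m and z of oblong_pan in the frame of oblong_dock between 0.03 and 0.038 m and horizontal distance between white_pot and cork_mat below 0.015 m and z of white_pot in the frame of cork_mat between 0.003 and 0.01 m); the robot touches nothing.
It fails at once if the reagent bottle is shifted by more than 30 mm or tipped (distance of reagent_bottle from where it was at the start of the episode above 0.03 m or angle between reagent_bottle's own z axis and vertical above 0.3 rad).
It fails at once if the amber jar is shifted by more than 30 mm or tipped (distance of amber_jar from where it was at the start of the episode above 0.03 m or angle between amber_jar's own z axis and vertical above 0.3 rad).
It also fails if it takes over 109 s, if anything falls off the work surface, if the arm or the gripper's body presses on something with over 40 N, if the wrist force passes 120 N, or if a joint passes its speed limit or range.

## Working session

There is one attempt and no reset: what is moved stays moved. The work goes in short steps, each a Python script; the robot and the scene stay as the last script left them, time stands still between calls to the robot, and variables do not carry over. Pictures are saved under pics/ and viewed, at most 14 in all, crops included, and the job is handed in when it is done.

```bash
mkdir -p pics; cat > h.py <<'E'
import numpy as np, cv2
from bench import manip as m
def px2w(cam,uv,z=None,depth=None,info=None):
    i=info or m.camera_info(cam); K=np.array(i["camera_matrix"],float);D=np.array(i["dist_coeffs"],float);T=np.array(i["pose"],float)
    uv=np.asarray(uv,float).reshape(-1,1,2)
    n=cv2.undistortPoints(uv,K,D).reshape(-1,2)
    d=np.c_[n[:,0],-n[:,1],-np.ones(len(n))]
    if depth is not None:
        return (d*np.asarray(depth).reshape(-1,1))@T[:3,:3].T+T[:3,3]
    w=d@T[:3,:3].T; s=(z-T[2,3])/w[:,2]
    return T[:3,3]+w*s[:,None]
NAMES="round_pan square_pan oblong_pan white_pot round_dock square_dock oblong_dock cork_mat reagent_bottle amber_jar".split()
E
python3 - <<'E'
from h import *
for c in("scene","side"):
    im,d=m.read_camera(c); cv2.imwrite(f"pics/{c}0.png",im); np.save(f"{c}0.npy",d)
    print(c,np.round(m.camera_info(c)["pose"],2).tolist())
    for n in NAMES:
        r=m.silhouettes(c,n)
        for q in r[:2]:
            R=q["region"]&(d>0); v,u=np.nonzero(R)
            if len(v)<20: continue
            P=px2w(c,np.c_[u,v],depth=d[R]); zt=np.percentile(P[:,2],95)
            top=P[P[:,2]>zt-6]
            (bx,by),(w,h),a=cv2.minAreaRect(top[:,:2].astype(np.float32))
            print(n,round(q["confidence"],2),np.round(q["location"]),len(v),"ztop",round(zt),"rect",round(bx),round(by),round(w),round(h),round(a))
print(m.get_obs()["time"])
E
```

```text
scene [[-0.35, -0.72, 0.6, 1080.25], [0.94, -0.27, 0.22, 193.99], [0.0, 0.64, 0.77, 773.52], [0.0, 0.0, 0.0, 1.0]]
round_pan 0.83 [436. 314.] 1174 ztop 45 rect 597 244 64 63 2
square_pan 0.7 [486. 241.] 1169 ztop 45 rect 390 299 66 65 22
square_pan 0.16 [141. 194.] 1726 ztop 54 rect 515 -414 67 65 90
oblong_pan 0.53 [142. 194.] 1842 ztop 54 rect 515 -414 67 65 90
oblong_pan 0.21 [247. 284.] 1226 ztop 105 rect 652 -92 25 23 82
white_pot 0.8 [328. 314.] 1371 ztop 60 rect 663 70 60 56 20
white_pot 0.74 [274. 230.] 1016 ztop 9 rect 576 -74 270 99 19
round_dock 0.88 [216. 172.] 1275 ztop 54 rect 382 -299 63 64 89
square_dock 0.62 [141. 194.] 1721 ztop 54 rect 515 -414 67 65 90
oblong_dock 0.92 [376. 246.] 2097 ztop 54 rect 460 98 94 54 16
oblong_dock 0.72 [487. 243.] 1164 ztop 45 rect 390 299 65 63 22
cork_mat 0.71 [275. 231.] 994 ztop 9 rect 491 -103 89 99 18
cork_mat 0.56 [436. 316.] 1219 ztop 45 rect 597 243 65 62 11
reagent_bottle 0.78 [248. 281.] 1333 ztop 105 rect 651 -93 25 25 33
amber_jar 0.76 [532. 307.] 1390 ztop 64 rect 520 402 53 52 3
side [[0.97, 0.15, -0.17, 298.91], [-0.23,
[... 249 characters left out ...]
250 93 54 58
oblong_pan 0.46 [290. 359.] 1755 ztop 53 rect 381 -300 63 65 30
white_pot 0.78 [371. 233.] 644 ztop 58 rect 664 69 59 60 29
round_dock 0.8 [291. 360.] 1733 ztop 53 rect 382 -300 63 64 31
round_dock 0.47 [294. 241.] 1350 ztop 52 rect 461 96 93 63 14
square_dock 0.7 [373. 390.] 2407 ztop 53 rect 514 -415 64 65 1
oblong_dock 0.71 [374. 228.] 623 ztop 58 rect 664 69 59 60 29
oblong_dock 0.62 [293. 239.] 1323 ztop 52 rect 461 96 93 63 14
cork_mat 0.69 [374. 231.] 658 ztop 58 rect 664 68 58 60 21
cork_mat 0.68 [332. 203.] 404 ztop 42 rect 597 241 62 64 14
reagent_bottle 0.69 [389. 264.] 847 ztop 103 rect 651 -96 24 23 48
amber_jar 0.64 [293. 179.] 445 ztop 62 rect 521 402 56 48 79
1.1
```

View pics/scene0.png

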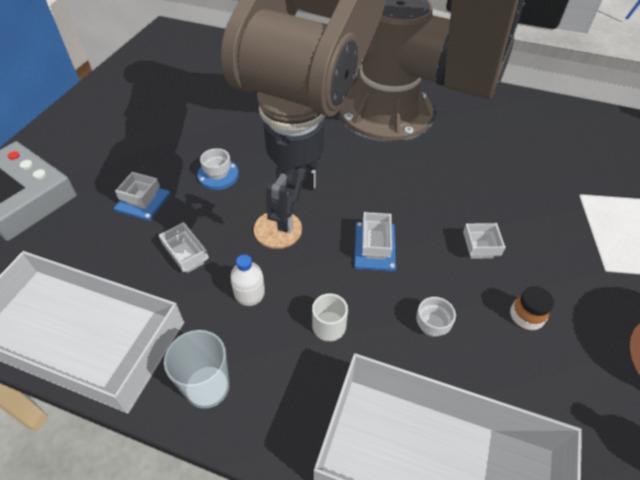

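View pics/side0.png

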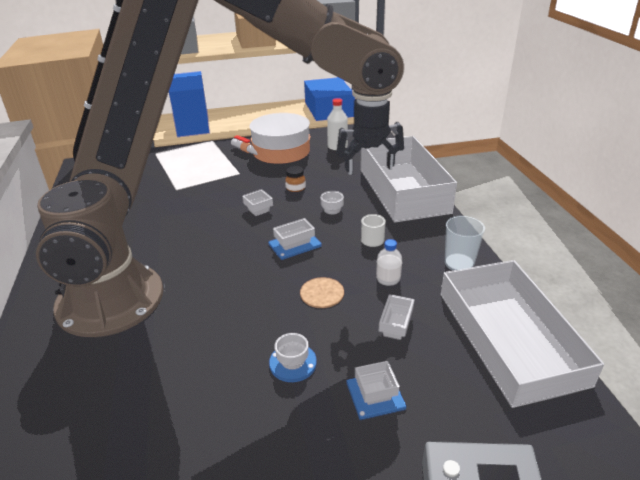

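The scene picture shows every thing. The oblong pan is at (184,247), which the scene net missed. The mat is at (278,229), partly behind the gripper, and the bottle is at (248,282). In the side view the mat is clear at (322,292) and the oblong pan is at (397,317). Next I'll measure with the wrist camera while hovering.

```bash
cat >> h.py <<'E'
from scipy.spatial.transform import Rotation as Rt
def quat(psi): return (Rt.from_euler('z',psi)*Rt.from_euler('x',np.pi)).as_quat()
def best_psi(p,psis):
    "among equivalent yaws, the one with the smallest last-joint turn"
    o=[]
    for s in psis:
        j=m.inverse_kinematics(p,quat(s))
        if j is not None and abs(j[5])<2.6: o.append((abs(j[5]),s))
    return min(o)[1] if o else None
def rim(cam,c,zr,r=75,save=None,d=None):
    "centre, size and angle of the rim at height zr near c"
    i=m.camera_info(cam); im,d=m.read_camera(cam)
    if save: cv2.imwrite(save,im)
    v,u=np.nonzero(d>0); P=px2w(cam,np.c_[u,v],depth=d[d>0],info=i)
    k=(np.hypot(*(P[:,:2]-c).T)<r)&(abs(P[:,2]-zr)<5); Q=P[k]
    (x,y),(w,h),a=cv2.minAreaRect(np.percentile(Q,50,axis=0)[:2].astype(np.float32)*0+Q[:,:2].astype(np.float32))
    if w<h: w,h,a=h,w,a+90
    return np.array([x,y]),(round(w,1),round(h,1)),np.radians(a),len(Q),round(float(np.median(Q[:,2])),1)
E
sed -i 's/np.percentile(Q,50,axis=0)\[:2\].astype(np.float32)\*0+//' h.py
python3 - <<'E'
from h import *
o=m.get_obs(); print(o["ee_rot"],Rt.from_quat(o["ee_rot"]).as_matrix().round(2).tolist(),np.round(m.camera_info("wrist")["pose"],2).tolist(),m.camera_info("wrist")["camera_matrix"])
im=cv2.imread("pics/side0.png");d=np.load("side0.npy")
hsv=cv2.cvtColor(im,cv2.COLOR_BGR2HSV);K=(hsv[...,0]<22)&(hsv[...,1]>70)&(d>0);v,u=np.nonzero(K)
P=px2w("side",np.c_[u,v],depth=d[K]);P=P[(abs(P[:,2]-6)<8)&(np.hypot(P[:,0]-500,P[:,1]+90)<120)]
print("mat",cv2.minEnclosingCircle(P[:,:2].astype(np.float32)),P.mean(0),len(P))
c=np.array([390,298.]);m.goto([390,298,220],quat(best_psi([390,298,220],np.radians(21)+np.arange(-4,5)*np.pi/2)))
print(m.get_obs()["time"],np.round(m.get_obs()["joints"],2)); print(rim("wrist",c,44,save="pics/w1.png"))
print(np.round(m.camera_info("wrist")["pose"],2).tolist())
E
```

```text
[7.07109407e-01 7.07104154e-01 1.36731687e-05 5.29554936e-05] [[0.0, 1.0, 0.0], [1.0, -0.0, -0.0], [-0.0, 0.0, -1.0]] [[1.0, -0.0, -0.0, 624.51], [0.0, 0.95, 0.31, 81.16], [0.0, -0.31, 0.95, 374.39], [0.0, 0.0, 0.0, 1.0]] [[372.52034974   0.         326.48350273]
 [  0.         372.52034974 238.84400598]
 [  0.           0.           1.        ]]
mat ((483.6235046386719, -101.39802551269531), 56.79706573486328) [ 484.65370123 -108.43739184    4.30025619] 1047
2.5167 [ 0.52  0.32  1.89 -0.    0.93  0.15]
(array([390.08636475, 301.15155029]), (62.4, 62.1), np.float64(1.9450906350952193), 1147, 44.1)
[[0.93, -0.34, -0.11, 361.58], [0.36, 0.89, 0.29, 373.39], [0.0, -0.31, 0.95, 363.03], [0.0, 0.0, 0.0, 1.0]]
```

```bash
cat > scan.py <<'E'
from h import *
import json
H=220; out={}
def hover(c,a,n):
    p=[c[0],c[1],H]; s=best_psi(p,a+np.arange(-8,9)*np.pi/n); m.goto(p,quat(s)); return s
for n,c,a,z in [("oblong_dock",(460,98),16,54),("cork_mat",(484,-103),0,6),("round_dock",(382,-300),0,54),("square_dock",(515,-414),1,54)]:
    a=np.radians(a)
    hover(c,a,2)
    if n=="cork_mat":
        i=m.camera_info("wrist"); im,d=m.read_camera("wrist"); cv2.imwrite("pics/mat.png",im)
        hsv=cv2.cvtColor(im,cv2.COLOR_BGR2HSV);K=(hsv[...,0]<25)&(hsv[...,1]>70)&(d>0);v,u=np.nonzero(K)
        P=px2w("wrist",np.c_[u,v],depth=d[K],info=i);P=P[(abs(P[:,2]-6)<5)&(np.hypot(P[:,0]-c[0],P[:,1]-c[1])<75)]
        lo,hi=np.percentile(P[:,:2],[.3,99.7],axis=0);x=(lo+hi)/2;r=(x,tuple(hi-lo),0.,len(P),0)
    else: r=rim("wrist",np.array(c,float),z,save=f"pics/{n}.png")
    print(n,r); out[n]=[*map(float,r[0]),float(r[2])]
json.dump(out,open("docks.json","w")); print(m.get_obs()["time"])
E
python3 scan.py
```

```text
oblong_dock (array([459.26239014, 100.30848694]), (90.3, 54.3), np.float64(0.27642307166088353), 1442, 54.1)
cork_mat (array([ 485.1358196 , -103.71370293]), (np.float64(96.80062384299038), np.float64(97.84894441137713)), 0.0, 6876, 0)
round_dock (array([ 381.11914062, -297.26879883]), (63.2, 62.7), np.float64(2.667953781355972), 909, 54.0)
square_dock (array([ 515.17736816, -412.61245728]), (62.7, 62.3), np.float64(0.01233948955447584), 1230, 54.1)
6.2167
```

```bash
cat > job.py <<'E'
from h import *
import json,sys
DK=json.load(open("docks.json")); H=220
ROUGH={"oblong":((612,-250),58,44,1,15),"round":((597,242),0,44,8,16),"square":((390,300),21,44,2,16),"pot":((663,70),0,60,8,30)}
def doit(n):
    c,a,zr,sym,zg=ROUGH[n]; c=np.array(c,float); a=np.radians(a)
    dk=DK["cork_mat" if n=="pot" else n+"_dock"]; rise=6 if n=="pot" else 34
    p=[*c,H]; s=best_psi(p,a+np.arange(-16,17)*np.pi/sym); m.goto(p,quat(s))
    r=rim("wrist",c,zr,save=f"pics/pick_{n}.png"); print(n,r); c=r[0]
    if n in("oblong","square"): a=r[2]
    s+=min(a-s+np.arange(-32,33)*np.pi/sym,key=abs) if sym<8 else 0
    m.movel([*c,zr+40],quat(s),v=200)
    if m.movel([*c,zg],v=80,guard=15): print("GUARD down",m.get_obs()["tool_pos"]); return False
    m.clamp(); print("opening",m.get_obs()["opening"],m.get_obs()["gripper_force"])
    m.movel([*c,H-20],v=200); print("opening",m.get_obs()["opening"])
    q=[dk[0],dk[1],H-20]
    base=s+(dk[2]-a)+np.arange(-16,17)*np.pi/sym if sym<8 else s+np.arange(-16,17)*np.pi/8
    t=best_psi(q,base); m.goto(q,quat(t))
    m.movel([dk[0],dk[1],zg+rise+(6 if n=="pot" else 24)],v=150)
    g=m.movel([dk[0],dk[1],zg+rise-(0 if n=="pot" else .5)],v=30,guard=15)
    z=m.get_obs()["tool_pos"][2]; print("guard",g,"left",z-zg-rise)
    if z-zg-rise>3: return False
    m.gripper_open(); m.movel([dk[0],dk[1],H],v=200)
    print(rim("wrist",np.array(dk[:2]),zr+rise,save=f"pics/placed_{n}.png"),"time",m.get_obs()["time"]); return True
for n in sys.argv[1:]:
    if not doit(n): break
E
python3 job.py oblong
```

```text
oblong (array([ 613.36108398, -247.35707092]), (90.7, 54.1), np.float64(1.0172072281080247), 1237, 44.1)
opening 52.893655827138055 64.27124977111816
opening 52.918027801045795
guard True left 1.1308208844678802
(array([458.81713867, 100.78897095]), (90.1, 54.2), np.float64(0.2764875867382907), 1578, 78.1) time 14.9917
```

Seated: the rim is at 78.1 mm and centred within 0.7 mm. Next are the other three.

```bash
python3 job.py round square pot
```

```text
round (array([596.17736816, 246.10261536]), (63.2, 63.1), np.float64(2.877140224712707), 870, 44.1)
opening 62.14170870198606 65.18519332370488
opening 61.717527143275746
guard True left 1.1774401172507254
(array([ 380.58416748, -296.87359619]), (62.9, 62.8), np.float64(2.3513886828472423), 1067, 78.0) time 24.85
square (array([390.07723999, 301.10406494]), (62.3, 62.1), np.float64(1.9438457404436618), 1148, 44.2)
opening 60.67102658759614 65.01962900161743
opening 61.06688524674185
guard True left 0.7919919291973798
(array([ 513.9119873 , -411.84338379]), (63.0, 62.4), np.float64(0.009446314569997822), 1413, 78.1) time 36.0333
pot (array([662.51843262,  72.19968414]), (59.2, 58.9), np.float64(1.6131532381423344), 900, 60.1)
opening 58.630108976235796 64.39474146813154
opening 58.63804608464288
guard True left 1.0951732870669062
(array([ 484.93920898, -103.77854919]), (59.5, 58.7), np.float64(1.185361949075745), 940, 65.9) time 45.025
```

All four are measured in place. I'll check with one last picture from the scene camera, with the arm clear.

```bash
python3 - <<'E'
from h import *
m.goto([625,0,300],m.get_obs()["ee_rot"])
im,d=m.read_camera("scene"); cv2.imwrite("pics/end.png",im); print(m.get_obs()["time"])
E
```

```text
45.8667
```

View pics/end.png

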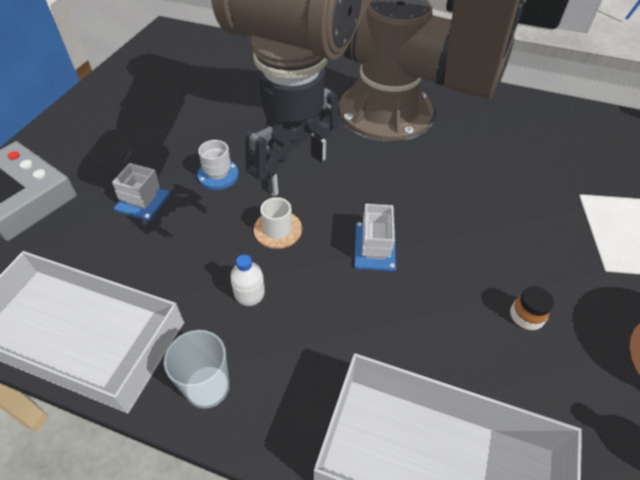

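The picture shows the pans nested at (136,188), (215,163) and (378,235). The pot stands on the mat at (277,220), and the bottle at (248,282) and jar at (532,307) haven't moved.

```bash
python3 -c "
from h import *
print(m.job_done())"
```

```text
the job is handed in; nothing more can be done
None
```

The job is handed in at about 46 s: all three pans measured seated in their own docks (rims at about 78 mm, within 1.5 mm of centre), the pot stands centred on the cork mat, and the bottle and jar look unmoved; no verdict came back.

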